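# Hang the slide basket in front of the dryer and hold the air shutter open

### The arm

A 6-joint arm with a two-finger parallel gripper is mounted at the origin on the work surface. World frame = base frame: x ahead of the robot, y to its left, z up, the work surface at z = 0. Lengths are in mm, angles in rad, forces in N, time in s.
With the tool pointing down it reaches from about 350 to 875 mm from the base axis. Payload 4.2 kg.
Tool frame: the origin (TCP) lies at the very end of the fingers, on their centre line; the grasp point (between the pads) lies 19 mm behind it (arm.tcp_to_grasp is the x of the grasp point in the tool frame, in mm); x points along the fingers, z is the direction in which the jaws open and shut, and the axes are right-handed (so a half turn about x gives the same grasp; the last joint's range is limited). The gripper opens to 85 mm and grips with 20 to 120 N. Pads are 22 mm wide; open, the fingers measure 114 mm over their backs; the gripper's body (76 mm by 85 mm) begins 54 mm behind the grasp point. The pads swing forward as they close: fully open they stand 13 mm farther back than shut.
Start: joints at [-0.988, 0.385, 0.008, 0, -1.194, -0.259], TCP at [198.872, -592.494, 231.312] pointing down, gripper open.
Joint ranges: [-3.14, 3.14], [-1.21, 2.06], [-1.07, 1.41], [-3.16, 2.05], [-2.99, -0.16], [-3.1, 3.1]. Speed limits (rad/s): [2.79, 2.79, 3.14, 3.14, 3.14, 3.14].

### API

Orientations are given as a unit quaternion [x, y, z, w].
In Python, from bench import status, get_image, job, arm gives the robot as it stands.
- The arm moves only by the tool apply_moves, never from a script. Its argument "targets" is text: rows parted by semicolons, each of 5 numbers parted by spaces: the shift along the tool's x, y, z in mm, then the turn about the tool's x in degrees, then the gripper's target within -1 to 1 (shut at 1, half-way at 0, fully open at -1). In form: dx dy dz spin hand; .... A call has 1 to 10 rows; each row is the pose to reach, as a shift and turn from the pose commanded when the call began, along the tool's axes at that moment; what a row does not reach only later rows make up. A row lasts 1/12 s, in which the tool goes at most 41.7 mm and 7.16 degrees, less where a joint would pass 70% of its speed; a pose out of reach is approached as far as the arm can. A call with a gripper value outside its range is refused whole. The fingers move at their own pace and stop on an object; the grip force is fixed at half the most. Time passes only in rows, so rows that repeat a pose let the fingers close. It gives the time, the measured TCP pose, the force and the opening at its end, in the units of the state.
- status.read_state(): the state, without advancing time (a new reading comes with each control period).
- get_image(name): name is "scene" or "top" or "wrist"; returns a dict with "img" (420x560x3 uint8, red, green, blue), "mtx" (3x3 intrinsics, pixels), "world_from_camera" (4x4, takes a point from camera to world coordinates). Camera axes: x right, y down, z forward; pixel columns grow to the right and rows downward; lengths in mm; the calibration is good to about 2 mm. A picture is of the moment at which its call begins. There is no depth.
- job.job_done(): hands the job in, once; it reports no verdict.
The state is a dict: "clock": time; "joints": joint angles; "joint_vel": joint speeds; "joint_efforts": joint torques, N m; "position": TCP position; "ee_rot": TCP orientation; "contact_force": force on the tool from outside, world axes, zero at the start; "wrist_torque": the same for the moment, N m; "gripper_width": finger opening in mm.
Only numpy, scipy, OpenCV 4.12 (cv2) and the standard library are available. Lean on these libraries where they do the work, as an engineer would, in place of code of your own. Each camera call takes 0.05 s, during which the arm holds its last target.

### The job

Pick up the steel basket of microscope slides by its handle bar, keep it upright, hang it by that bar on the dryer's twin hook and let go of it while the air shutter is still shut. Then pull the dryer's spring-loaded air shutter out until its pointer lines up with the mark on the ledge, and finish while still holding it there with the gripper, for it springs shut when let go. Leave the bottle, the jar and the slide box where they stand.

Things in the scene. Friction and masses are not known exactly. Their poses are not given: they have to be found in the camera images.
- dryer: Slide dryer, a fixed white bench unit 160 (x) x 360 (y) x 120 mm (z), turned up to 0.2 rad. Origin at the centre of its underside on the work surface; its front face, 80 mm from the origin, looks along its own -x to the robot. Hook and black air outlet are on its left half (+y), shutter and ledge on the right (-y).
- hook: Twin steel hook fixed to the dryer, same axes: 8 mm prongs 34 mm either side of the origin along y, each a V open upwards, about 70 mm wide (x) at the mouth, its tips free to the front (-x), 25 mm above the origin; back 30 mm. Origin: midway between the prongs where a hung bar's centre rests, 170 mm up, 60 mm before the dryer's face. From the front, the tips must pass between bar and basket.
- basket: Loose steel basket of glass slides, 66 (x) x 104 (y) x 36 mm (z), 0.15 to 0.31 kg, with an upright bail handle: two 7 mm rods at y = +-54.5 mm and a level round bar between them. Origin at the centre of its underside, z up, bar along y.
- basket_bar (a point): Middle of the basket's handle bar: a round steel bar of 10 mm diameter and 109 mm length along the basket's y, 120 mm above its underside, clear below for 80 mm. Gripped at its middle, the fingers fit between the hook's prongs. Lowered within 20 mm (x) of the hook's origin it slides home.
- shutter (a joint): Travel of the air shutter in m: 0 shut (as it starts), grows as it is pulled out along the dryer's -x, end stop at 0.105. A spring pulls it shut with 2 N when shut and 50 N/m more as it opens (about 6 N at 0.08).
- shutter_grip (a point): Middle of the shutter's upright grey pull plate, 14 mm thick along the dryer's x, 56 mm wide along y, reaching from 43 to 109 mm above the work surface. The point is 92 mm up, 17 mm below the plate's top. Shut, the plate stands 75 mm in front of the dryer's face. Moves with the shutter; axes as the dryer's.
- pointer (a point): Tip of the shutter's pointer, a thin grey bar (4 mm) sticking out of the pull plate towards -y just above the ledge, 50 mm from the plate's middle, 54 mm above the surface. In line with the plate's middle along x.
- mark_line (a point): The mark: a fixed raised black line 4 mm wide (x), 24 mm long (y), on the 50 mm high aluminium ledge beside the shutter. The point is its middle; axes as the dryer's. It lies 45 to 85 mm in front of (-x) the shut shutter's pointer. At the mark, pointer and line have the same x in the dryer's axes, end to end in one line.
- reagent_bottle: Bystander: glass bottle with blue cap, 70 mm diameter, 150 mm tall. Origin centre of underside.
- powder_jar: Bystander: white jar with red lid, 60 mm diameter, 85 mm tall. Origin centre of underside.
- slide_box: Bystander: flat green box 100 x 85 x 35 mm. Origin centre of underside.
There are look-alikes about, which are no part of the job. What is meant by the basket is not yellow, and is the larger of those in its own colour.

How it is judged:
By the outcome, as a careful person would: the job done as asked, in the order asked, and still so for the second after the job is handed in, while the arm keeps its last pose, push and grip.
It also fails if it takes over 56 s, if anything falls off the work surface, if the arm or the gripper's body presses on something with over 40 N, if the wrist force passes 120 N, or if a joint passes its speed limit or range.

## Working session

There is one attempt and no reset: what is moved stays moved. The work goes in short steps, Python scripts to look and compute and a tool call to move; the robot and the scene stay as the last step left them, time stands still between calls to the robot, and variables do not carry over. Pictures are saved under pics/ and viewed, and the job is handed in when it is done.

Besides the shell and the picture viewer there is one more tool, called after ">>>" by a JSON object that holds its "method" and its "body". apply_moves: Moves the arm, as the interface text tells. Its arguments: {"type":"object","properties":{"targets":{"type":"string"}},"required":["targets"]}

```bash
ls; mkdir -p pics
cat > h.py <<'E'
import numpy as np,cv2
from bench import status,get_image,job,arm
from scipy.spatial.transform import Rotation as R
def snap(n,f):
    d=get_image(n); cv2.imwrite(f'pics/{f}.png',cv2.cvtColor(d['img'],cv2.COLOR_RGB2BGR)); np.savez(f'pics/{f}.npz',K=d['mtx'],T=d['world_from_camera'],img=d['img'])
def cam(f):
    d=np.load(f'pics/{f}.npz');return d['K'],d['T'],d['img']
def ray(f,u,v):
    K,T,_=cam(f); r=T[:3,:3]@np.linalg.solve(K,[u,v,1]);return T[:3,3],r
def atz(f,u,v,z):
    o,r=ray(f,u,v);return o+r*(z-o[2])/r[2]
def tri(l):
    A=np.zeros((3,3));b=np.zeros(3)
    for x in l:
        o,r=ray(*x);r=r/np.linalg.norm(r);P=np.eye(3)-np.outer(r,r);A+=P;b+=P@o
    p=np.linalg.solve(A,b)
    res=[]
    for x in l:
        q=proj(x[0],p);res.append(np.round(q-np.array(x[1:]),1))
    return p,res
def proj(f,p):
    K,T,_=cam(f);q=np.linalg.inv(T)@np.append(p,1);q=K@q[:3];return q[:2]/q[2]
def crop(f,x0,y0,x1,y1,s,o):
    _,_,im=cam(f);c=cv2.resize(im[y0:y1,x0:x1],None,fx=s,fy=s,interpolation=cv2.INTER_CUBIC)
    cv2.imwrite(f'pics/{o}.png',cv2.cvtColor(c,cv2.COLOR_RGB2BGR))
def st():
    s=status.read_state()
    for k in s: print(k,np.round(s[k],3))
    print(np.round(R.from_quat(s['ee_rot']).as_matrix(),3))
E
python3 - <<'E'
from h import *
for n in ['scene','top','wrist']: snap(n,n+'0')
st(); print(arm.tcp_to_grasp, [a for a in dir(arm) if a[0]!='_'])
for n in ['scene0','top0']: print(cam(n)[1].round(2))
E
```

```text
pics
clock 0.15
joints [-0.988  0.385  0.007 -0.    -1.194 -0.259]
joint_vel [-0.    -0.003  0.004  0.002  0.001  0.   ]
joint_efforts [-0.0000e+00 -3.9268e+01  1.8858e+01  4.1890e+00 -3.0000e-03 -0.0000e+00]
position [ 198.75  -592.106  230.464]
ee_rot [-0.574  0.413  0.575  0.413]
contact_force [0.266 0.121 1.175]
wrist_torque [-0.02  -0.003 -0.005]
gripper_width 85.796
[[-0.001 -0.948 -0.318]
 [ 0.002 -0.318  0.948]
 [-1.     0.     0.002]]
-18.700000000000003 ['IKError', 'tcp_to_grasp']
[[ 8.2000e-01  4.7000e-01 -3.2000e-01  9.0500e+02]
 [ 5.7000e-01 -6.8000e-01  4.5000e-01 -5.4753e+02]
 [-0.0000e+00 -5.6000e-01 -8.3000e-01  1.0610e+03]
 [ 0.0000e+00  0.0000e+00  0.0000e+00  1.0000e+00]]
[[-1.0000e-02 -9.9000e-01  1.6000e-01  3.3988e+02]
 [-1.0000e+00  0.0000e+00 -2.0000e-02 -8.5300e+00]
 [ 2.0000e-02 -1.6000e-01 -9.9000e-01  1.1879e+03]
 [ 0.0000e+00  0.0000e+00  0.0000e+00  1.0000e+00]]
```

View pics/scene0.png

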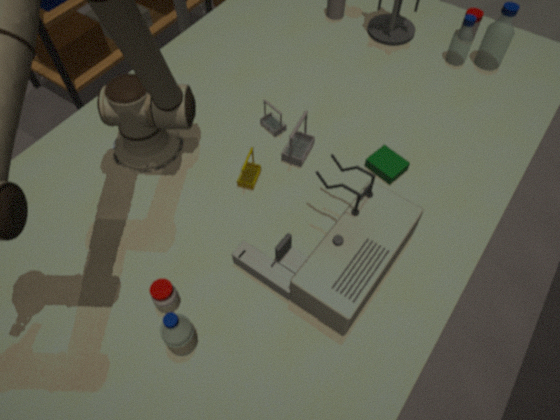

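View pics/top0.png

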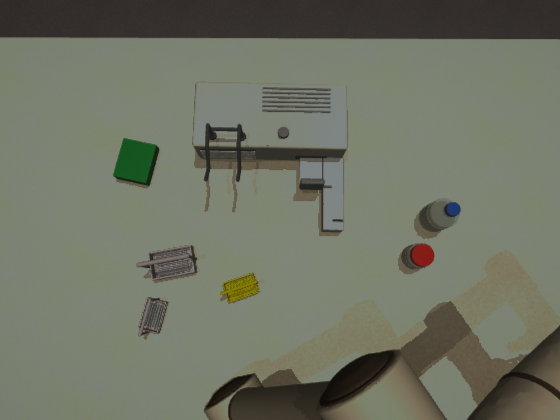

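View pics/wrist0.png

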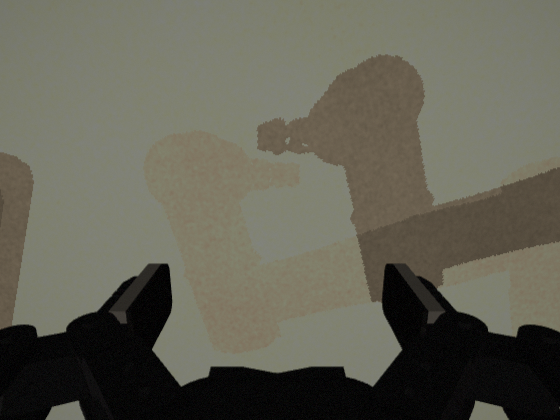

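Run:
```python
from h import *
crop('top0',120,230,220,305,8,'c1'); crop('scene0',250,90,350,180,7,'c2')
crop('top0',180,70,370,240,4,'c3'); crop('scene0',220,140,430,330,3,'c4')
```

```text
(no output)
```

View pics/c1.png

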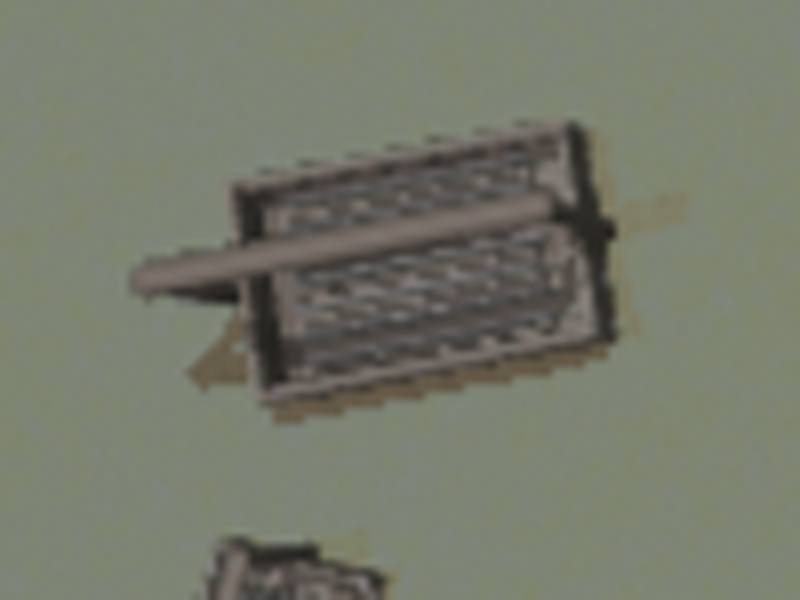

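View pics/c2.png

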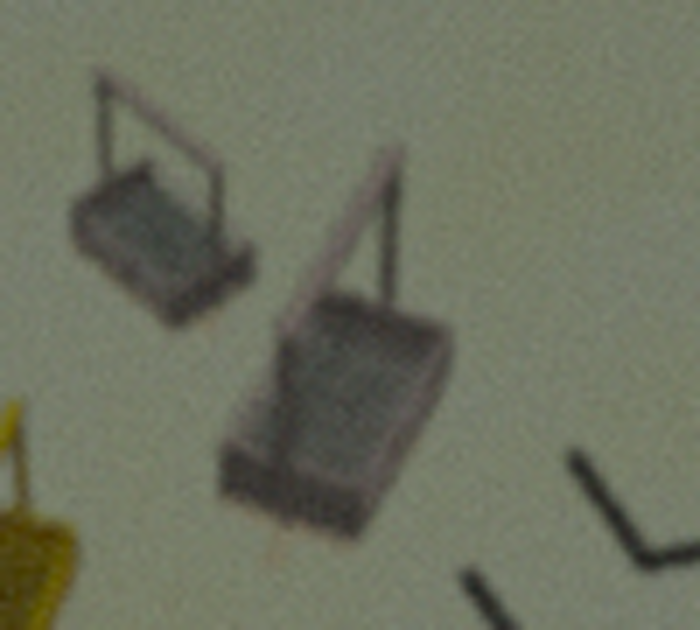

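View pics/c3.png

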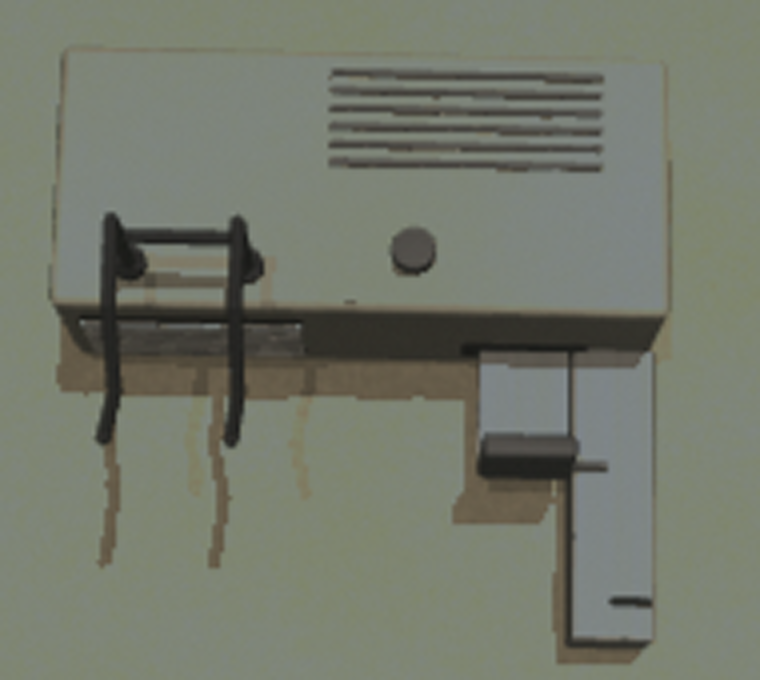

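View pics/c4.png

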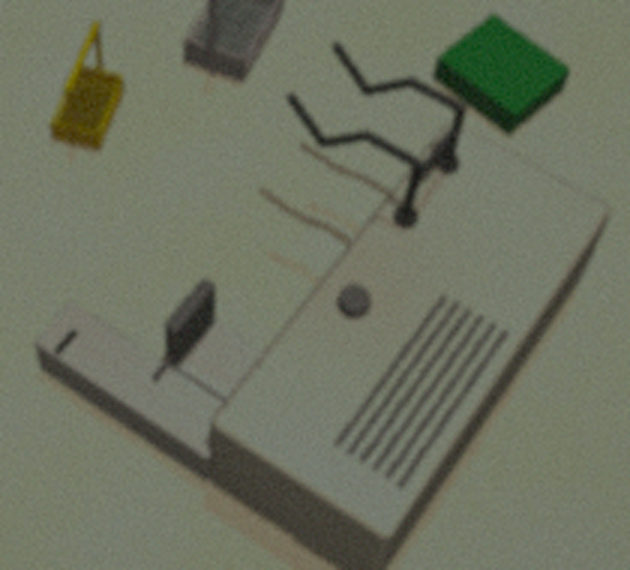

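Run:
```python
from h import *
from scipy.optimize import least_squares
t=lambda x,y,x0,y0,s:((x+.5)/s-.5+x0,(y+.5)/s-.5+y0)
T1=lambda x,y:('top0',)+t(x,y,120,230,8); S1=lambda x,y:('scene0',)+t(x,y,250,90,7)
T2=lambda x,y:('top0',)+t(x,y,180,70,4); S2=lambda x,y:('scene0',)+t(x,y,220,140,3)
L,rl=tri([T1(138,278),S1(395,150)]);Rr,rr=tri([T1(550,207),S1(290,330)])
print('bar',L.round(1),rl,Rr.round(1),rr,np.linalg.norm(L-Rr))
print('z120',atz(*T1(138,278),120).round(1),atz(*T1(550,207),120).round(1),atz(*S1(395,150),120).round(1),atz(*S1(290,330),120).round(1))
# dryer
obs=[(T2(52,302),(-80,180,120)),(T2(665,312),(-80,-180,120)),(T2(65,48),(80,180,120)),(T2(665,62),(80,-180,120)),
 (S2(215,420),(-80,-180,120)),(S2(385,530),(80,-180,120)),(S2(608,210),(80,180,120)),(S2(385,567),(80,-180,0)),]
def W(p,q):
    c,s=np.cos(p[2]),np.sin(p[2]);return np.array([p[0]+c*q[0]-s*q[1],p[1]+s*q[0]+c*q[1],q[2]])
f=lambda p:np.concatenate([proj(o[0],W(p,q))-np.array(o[1:]) for o,q in obs])
r=least_squares(f,[740,0,0],loss='soft_l1');p=r.x;print('dryer',p.round(3));print(f(p).reshape(-1,2).round(1).tolist())
np.save('dry.npy',p)
def Dl(w):
    c,s=np.cos(p[2]),np.sin(p[2]);d=w-np.array([p[0],p[1],0]);return np.array([c*d[0]+s*d[1],-s*d[0]+c*d[1],d[2]]).round(1)
for n,a,b in [('tipL',T2(103,440),S2(337,45)),('tipR',T2(232,440),S2(291,97))]:
    w,e=tri([a,b]);print(n,w.round(1),Dl(w),e)
for n,a in [('botL',S2(368,91)),('botR',S2(323,141))]: print(n,Dl(atz(*a,165)))
for n,a in [('ptr top',T2(606,467)),('ptr sc',S2(157,378))]: print(n,atz(*a,54).round(1),Dl(atz(*a,54)))
for n,a in [('markL',T2(610,601)),('markR',T2(652,604)),('msL',S2(74,333)),('msR',S2(57,351))]: print(n,atz(*a,51).round(1),Dl(atz(*a,51)))
for n,a in [('plate tl',T2(485,437)),('tr',T2(575,437)),('s top far',S2(209,283)),('s top near',S2(168,323))]: print(n,Dl(atz(*a,109)))
```

```text
bar [391.  295.1 125.7] [array([0.7, 0.7]), array([ 0.7, -0.2])] [411.5 184.4 126. ] [array([-0., -0.]), array([-0.,  0.])] 112.6229835145084
z120 [392.9 298.5 120. ] [411.9 185.5 120. ] [386.6 298.2 120. ] [408.3 189.1 120. ]
dryer [ 7.3849e+02  4.5700e+00 -2.2000e-02]
[[-1.8, 1.4], [0.7, 2.0], [-1.8, -0.5], [0.3, -0.7], [-1.4, -0.3], [2.2, 3.0], [3.6, -1.8], [-3.6, 9.1]]
tipL [566.7 139.7 194.4] [-174.7  131.2  194.4] [array([0.2, 0.2]), array([ 0.2, -0.1])]
tipR [566.   70.8 195.2] [-174.    62.4  195.2] [array([0.4, 0.4]), array([ 0.5, -0.1])]
botL [-138.2  126.2  165. ]
botR [-139.9   59.7  165. ]
ptr top [ 581.7 -143.7   54. ] [-153.4 -151.8   54. ]
ptr sc [ 579.5 -142.    54. ] [-155.7 -150.1   54. ]
markL [ 500.1 -144.6   51. ] [-235.  -154.5   51. ]
markR [ 498.1 -169.9   51. ] [-236.4 -179.8   51. ]
msL [ 496.2 -146.4   51. ] [-238.8 -156.3   51. ]
msR [ 495.  -168.1   51. ] [-239.5 -178.1   51. ]
plate tl [-148.9  -75.4  109. ]
tr [-147.9 -127.5  109. ]
s top far [-155.4  -78.   109. ]
s top near [-159.9 -127.5  109. ]
```

```bash
cat >> h.py <<'E'
def goto(w,yawz=None):
    "world TCP target -> tool shifts"
    s=status.read_state();M=R.from_quat(s['ee_rot']).as_matrix();d=M.T@(np.array(w)-s['position'])
    a=np.degrees(np.arctan2(M[1,2],M[0,2]))
    print('at',np.round(s['position'],1),'shift',d.round(1),'n',np.linalg.norm(d)/41.7,'zang',a.round(1), 'spin',None if yawz is None else round(-((yawz-a+180)%360-180),1),'F',np.round(s['contact_force'],1),'w',round(s['gripper_width'],1),'t',s['clock'],'tilt',np.round(M[2],3))
E
python3 -c "
from h import *
goto([440,-150,270],190)
goto([401,241,220],190)"
```

```text
at [ 198.8 -592.1  230.5] shift [ -39.  -369.3  342.5] n 12.115000016329592 zang 108.5 spin -81.5 F [0.3 0.1 1.2] w 85.8 t 0.15 tilt [-1.     0.     0.002]
at [ 198.8 -592.1  230.5] shift [  11.6 -456.7  725.5] n 20.560394184491823 zang 108.5 spin -81.5 F [0.3 0.1 1.2] w 85.8 t 0.15 tilt [-1.     0.     0.002]
```

>>> {"method": "apply_moves", "body": {"targets": "-39 -37 34 -7 -1; -39 -74 68 -14 -1; -39 -111 102 -21 -1; -39 -148 136 -28 -1; -39 -185 170 -35 -1; -39 -222 204 -42 -1; -39 -259 238 -49 -1; -39 -296 272 -56 -1; -39 -333 306 -63 -1; -39 -369 342 -70 -1"}}

```text
clock: 0.98
position: [395.1, -233.8, 270.3]
ee_rot: [0.707, -0.007, -0.707, -0.007]
contact_force: [1.0, -0.4, -0.4]
gripper_width: 85.5
```

```bash
python3 -c "
from h import *
goto([401,170,240],190.4)"
```

```text
at [ 395.1 -233.8  270.3] shift [  30.3 -403.8    1.9] n 9.711309892784792 zang 178.9 spin -11.5 F [ 1.  -0.4 -0.4] w 85.5 t 0.9833 tilt [-1. -0. -0.]
```

>>> {"method": "apply_moves", "body": {"targets": "0 0 0 0 -1; 0 0 0 0 -1"}}

```text
clock: 1.15
position: [395.6, -233.8, 270.2]
ee_rot: [-0.707, 0.007, 0.707, 0.007]
contact_force: [-0.1, -0.5, 0.7]
gripper_width: 85.1
```

```bash
python3 -c "
from h import *
goto([401,170,240],190.4)"
```

```text
at [ 395.6 -233.8  270.2] shift [  30.3 -403.8    3. ] n 9.711553023854545 zang 178.8 spin -11.6 F [-0.1 -0.5  0.7] w 85.1 t 1.15 tilt [-1. -0.  0.]
```

>>> {"method": "apply_moves", "body": {"targets": "30 -40 0 -2 -1; 30 -80 0 -3 -1; 30 -120 0 -4 -1; 30 -160 1 -6 -1; 30 -200 1 -7 -1; 30 -240 2 -8 -1; 30 -280 2 -10 -1; 30 -320 3 -11 -1; 30 -360 3 -11 -1; 30 -395 3 -11 -1"}}

```text
clock: 1.98
position: [401.8, 160.2, 240.4]
ee_rot: [0.705, 0.058, -0.705, 0.058]
contact_force: [1.0, -0.7, 0.1]
gripper_width: 85.4
```

```bash
python3 -c "
from h import *
goto([401,241,200],190.4)
snap('wrist','w1');snap('top','t1')"
```

```text
at [401.8 160.2 240.4] shift [ 40.4 -79.8 -12.4] n 2.1654949916838366 zang -170.6 spin -1.0 F [ 1.  -0.7  0.1] w 85.4 t 1.9833 tilt [-1. -0. -0.]
```

View pics/w1.png

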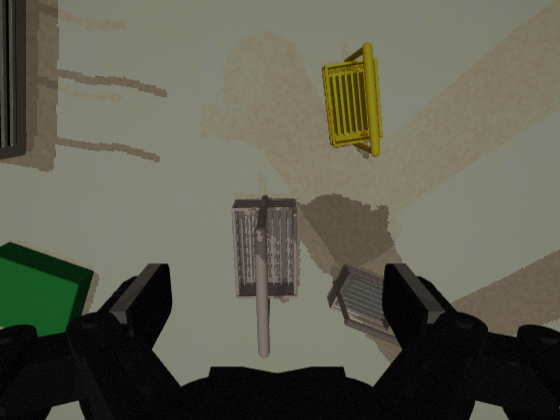

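Run:
```python
from h import *
crop('w1',210,180,320,370,4,'c5')
a=atz('w1',261.5,230,120);b=atz('w1',264,354,120);print(a,b,np.linalg.norm(a-b),(a+b)/2)
print(cam('w1')[1].round(2))
```

```text
[410.25210849 185.40221099 120.        ] [390.71564257 297.65088089 120.        ] 113.93611101464464 [400.48387553 241.52654594 120.        ]
[[-9.9000e-01 -1.6000e-01 -4.0000e-02  4.1322e+02]
 [-1.6000e-01  9.5000e-01  2.6000e-01  9.3230e+01]
 [-0.0000e+00  2.7000e-01 -9.6000e-01  3.8340e+02]
 [ 0.0000e+00  0.0000e+00  0.0000e+00  1.0000e+00]]
```

View pics/c5.png

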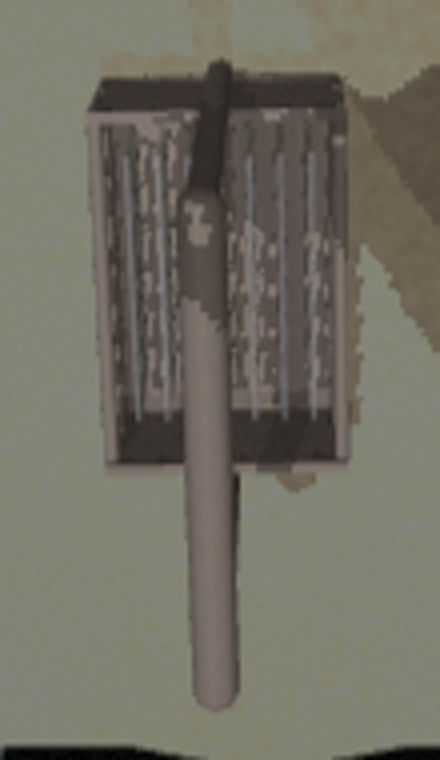

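Run:
```python
from h import *
crop('top0',130,285,185,345,9,'c6')
goto([400.5,241,160],190);goto([400.5,241,101],190)
```

```text
at [402.7 162.  240.1] shift [ 80.1 -78.3 -11.1] n 2.6988645992169507 zang -170.3 spin -0.3 F [ 1.   0.  -0.5] w 85.6 t 2.0833 tilt [-1.    -0.    -0.001]
at [402.7 162.  240.1] shift [139.1 -78.2 -11.1] n 3.836762760177379 zang -170.3 spin -0.3 F [ 1.   0.  -0.5] w 85.6 t 2.0833 tilt [-1.    -0.    -0.001]
```

View pics/c6.png

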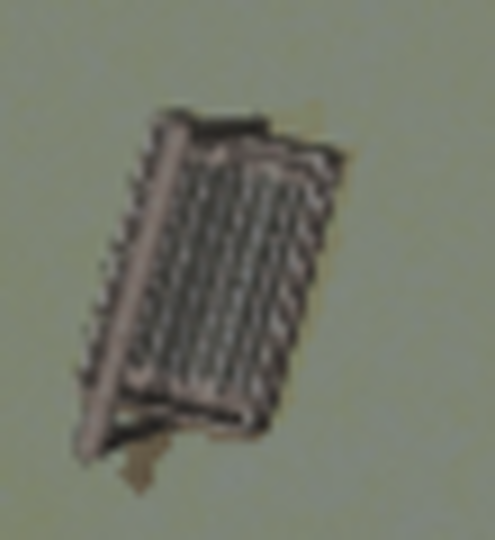

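Run:
```python
from h import *
for z in (70,90): print(atz('top0',149.5,298,z),atz('top0',140,335,z))
```

```text
[318.48922461 280.5787549   70.        ] [236.37394445 298.72870793  70.        ]
[318.87193719 275.4064517   90.        ] [238.22575156 293.23169055  90.        ]
```

>>> {"method": "apply_moves", "body": {"targets": "0 -35 -5 0 -1; 25 -65 -9 0 -1; 50 -78 -11 0 -1; 75 -78 -11 0 -1; 75 -78 -11 0 -1"}}

```text
clock: 2.5
position: [397.5, 234.7, 160.5]
ee_rot: [-0.702, -0.055, 0.708, -0.06]
contact_force: [-0.6, -1.1, -1.2]
gripper_width: 85.4
```

Run:
```python
from h import *
goto([400.5,241,101],190)
snap('wrist','w2')
```

```text
at [397.5 234.7 160.5] shift [59.4 -6.1 -4.5] n 1.4356986330347634 zang -170.6 spin -0.6 F [-0.6 -1.1 -1.2] w 85.4 t 2.5 tilt [-1.     0.006  0.01 ]
```

View pics/w2.png

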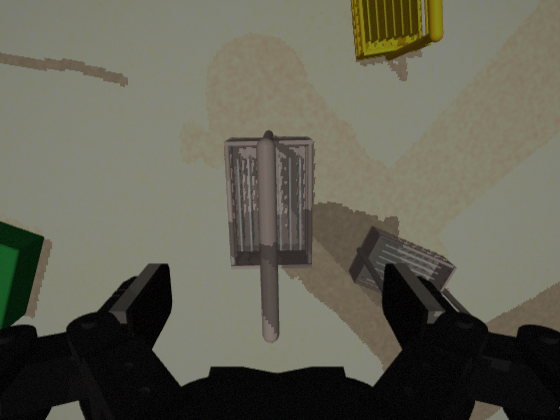

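>>> {"method": "apply_moves", "body": {"targets": "0 0 0 0 -1; 0 0 0 0 -1"}}

```text
clock: 2.72
position: [400.9, 237.6, 166.9]
ee_rot: [0.706, 0.059, -0.704, 0.058]
contact_force: [0.2, -0.1, 0.6]
gripper_width: 85.2
```

Run:
```python
from h import *
goto([400.5,241,101],190)
print(status.read_state()['joints'])
```

```text
at [400.9 237.6 166.9] shift [65.9 -3.3  0. ] n 1.5827209133942264 zang -170.5 spin -0.5 F [ 0.2 -0.1  0.6] w 85.2 t 2.7167 tilt [-1.    -0.001 -0.003]
[ 8.85519560e-01  1.75679853e-01 -4.65481335e-01  7.53126987e-04
 -9.26691047e-01 -7.20837624e-01]
```

>>> {"method": "apply_moves", "body": {"targets": "16 -3 0 0 -1; 32 -3 0 0 -1; 48 -3 0 0 -1; 60 -3 0 0 -1; 66 -3 0 0 -1; 66 -3 0 0 -1; 66 -3 0 0 -1"}}

```text
clock: 3.3
position: [399.9, 241.2, 100.4]
ee_rot: [0.705, 0.059, -0.704, 0.058]
contact_force: [0.1, 0.3, -0.0]
gripper_width: 85.2
```

Run:
```python
from h import *
goto([400.5,241,101],190)
snap('wrist','w3')
```

```text
at [399.9 241.2 100.4] shift [-0.6  0.3 -0.5] n 0.020930573513304487 zang -170.5 spin -0.5 F [ 0.1  0.3 -0. ] w 85.2 t 3.3 tilt [-1.    -0.001 -0.002]
```

View pics/w3.png

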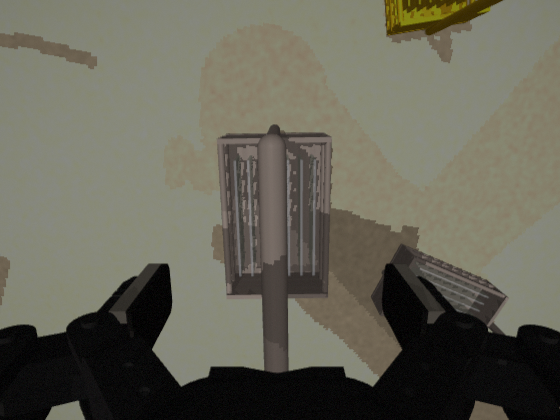

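>>> {"method": "apply_moves", "body": {"targets": "0 0 0 0 0; 0 0 0 0 0.5; 0 0 0 0 1; 0 0 0 0 1; 0 0 0 0 1; 0 0 0 0 1; 0 0 0 0 1; 0 0 0 0 1; 0 0 0 0 1; 0 0 0 0 1"}}

```text
clock: 4.18
position: [399.3, 240.9, 99.3]
ee_rot: [0.705, 0.059, -0.705, 0.059]
contact_force: [0.9, 0.3, 1.2]
gripper_width: 8.2
```

Run:
```python
from h import *
goto([400,241,260],190)
snap('wrist','w4')
```

```text
at [399.3 240.9  99.3] shift [-1.607e+02  1.000e-01 -7.000e-01] n 3.8535040346856166 zang -170.4 spin -0.4 F [0.9 0.3 1.2] w 8.2 t 4.1833 tilt [-1. -0. -0.]
```

View pics/w4.png

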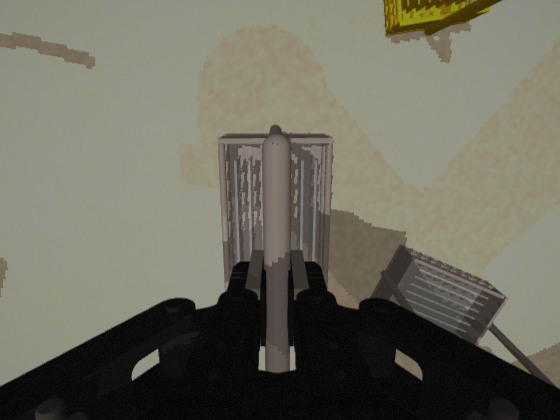

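>>> {"method": "apply_moves", "body": {"targets": "-10 0 0 0 1; -25 0 0 0 1; -45 0 0 0 1; -65 0 0 0 1; -85 0 0 0 1; -105 0 0 0 1; -125 0 0 0 1; -138 0 0 0 1; -140 0 0 0 1; -140 0 0 0 1"}}

```text
clock: 5.07
position: [398.9, 241.0, 239.2]
ee_rot: [-0.705, -0.059, 0.705, -0.058]
contact_force: [0.3, 0.3, -1.9]
gripper_width: 8.1
```

Run:
```python
from h import *
goto([505,104.5,225],178.8)
snap('scene','s5');snap('top','t5')
crop('s5',220,40,420,240,3,'c7');crop('t5',100,80,300,280,3,'c8')
```

```text
at [398.9 241.  239.2] shift [ 14.1 152.2 -82. ] n 4.159352311584312 zang -170.5 spin 10.7 F [ 0.3  0.3 -1.9] w 8.1 t 5.0667 tilt [-1.    -0.001 -0.   ]
```

View pics/c7.png

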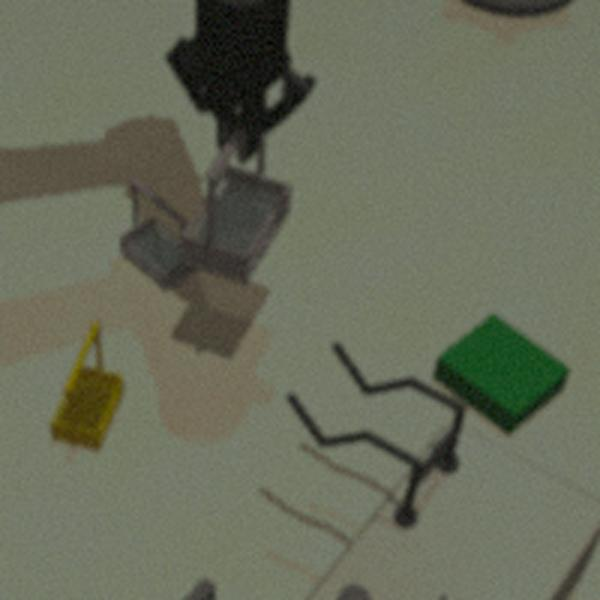

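>>> {"method": "apply_moves", "body": {"targets": "0 8 -4 1 1; 2 22 -12 2 1; 4 40 -22 4 1; 6 60 -32 5 1; 8 80 -43 7 1; 10 100 -54 8 1; 12 120 -65 9 1; 14 138 -75 10 1; 14 150 -81 10.7 1; 14 152 -82 10.7 1"}}

```text
clock: 6.0
position: [505.9, 102.3, 223.6]
ee_rot: [-0.706, 0.009, 0.708, 0.008]
contact_force: [0.3, 0.1, -2.0]
gripper_width: 8.1
```

>>> {"method": "apply_moves", "body": {"targets": "0 0 0 0 1; 0 0 0 0 1; 0 0 0 0 1"}}

```text
clock: 6.25
position: [504.8, 104.9, 224.9]
ee_rot: [-0.707, 0.007, 0.707, 0.007]
contact_force: [-0.5, -0.8, -0.7]
gripper_width: 7.8
```

Run:
```python
from h import *
goto([602,104.5,202],178.8)
snap('scene','s6');snap('top','t6');snap('wrist','w6')
crop('s6',270,60,430,220,4,'c7');crop('t6',150,80,300,280,3,'c8')
```

```text
at [504.8 104.9 224.9] shift [ 22.8  -1.5 -97.2] n 2.3946357600437147 zang 178.9 spin 0.1 F [-0.5 -0.8 -0.7] w 7.8 t 6.25 tilt [-1.     0.     0.001]
```

View pics/c7.png

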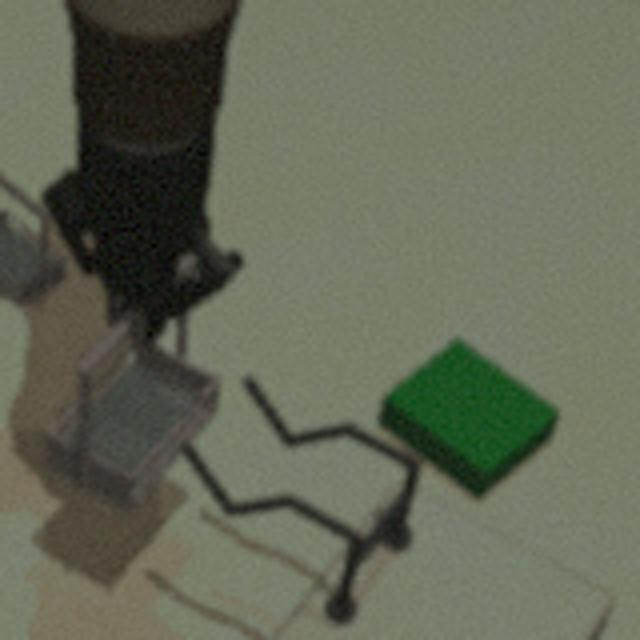

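View pics/c8.png

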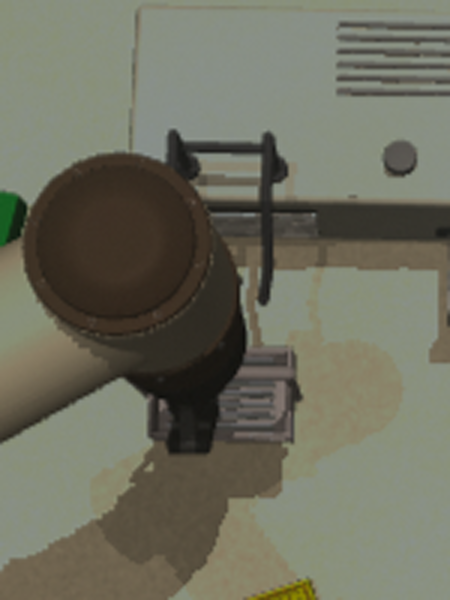

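View pics/w6.png

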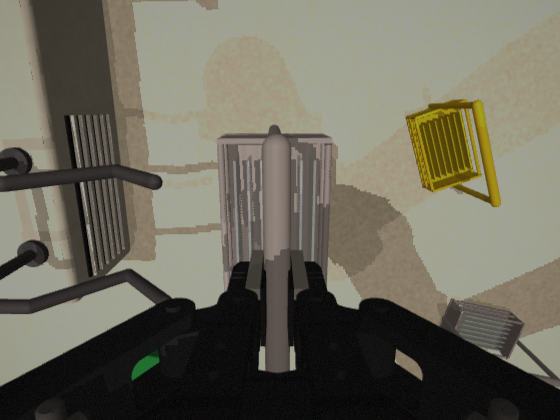

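Run:
```python
from h import *
print(atz('w6',157,182,195)); print(atz('w6',276,150,244))
print(proj('w6',[567,139.7,195]),proj('w6',[602,70,165]))
```

```text
[564.15610178  71.10233108 195.        ]
[504.52848701  51.01704234 244.        ]
[165.50878977 304.98010555] [108.33104299 171.04130113]
```

>>> {"method": "apply_moves", "body": {"targets": "6 0 -3 0 1; 12 -1 -10 0 1; 18 -1 -20 0 1; 20 -1 -32 0 1; 20 -1 -45 0 1; 20 -1 -58 0 1; 20 -1 -71 0 1; 20 -1 -84 0 1; 20 -1 -93 0 1; 20 -1 -96 0 1"}}

```text
clock: 7.23
position: [603.1, 103.5, 204.1]
ee_rot: [-0.707, 0.008, 0.707, 0.007]
contact_force: [-0.3, -0.1, -1.4]
gripper_width: 8.1
```

>>> {"method": "apply_moves", "body": {"targets": "0 0 0 0 1; 0 0 0 0 1; 0 0 0 0 1"}}

```text
clock: 7.48
position: [600.8, 103.6, 205.2]
ee_rot: [-0.707, 0.007, 0.707, 0.007]
contact_force: [-0.5, 0.0, -1.5]
gripper_width: 8.1
```

Run:
```python
from h import *
goto([601,104.5,151],178.8)
snap('scene','s7');snap('wrist','w7')
crop('s7',270,80,430,240,4,'c7')
```

```text
at [600.8 103.6 205.2] shift [54.2 -0.9 -0.2] n 1.2992601236531667 zang 178.9 spin 0.1 F [-0.5  0.  -1.5] w 8.1 t 7.4833 tilt [-1.     0.     0.001]
```

View pics/c7.png

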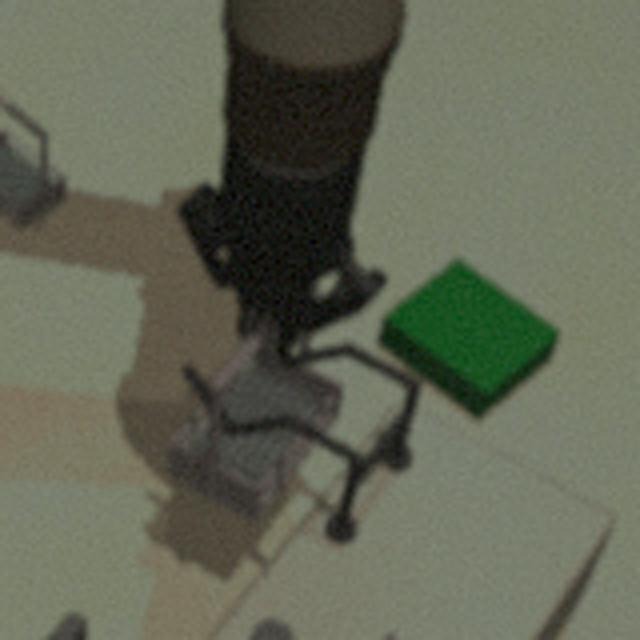

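View pics/w7.png

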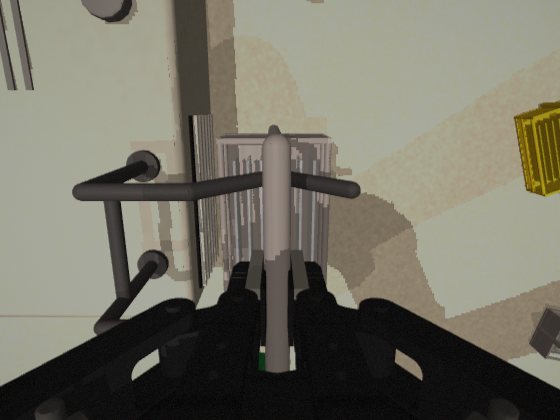

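>>> {"method": "apply_moves", "body": {"targets": "6 0 0 0 1; 12 0 0 0 1; 18 0 0 0 1; 24 0 0 0 1; 30 0 0 0 1; 36 0 0 0 1; 42 0 0 0 1; 46 0 0 0 1; 48 -1 0 0 1; 48 -1 0 0 1"}}

```text
clock: 8.42
position: [601.1, 104.7, 156.6]
ee_rot: [-0.707, 0.007, 0.707, 0.007]
contact_force: [-0.4, -0.5, -1.8]
gripper_width: 7.9
```

Run:
```python
from h import *
goto([601,104.5,151],178.8)
snap('scene','s8');snap('wrist','w8')
crop('s8',270,80,430,240,4,'c7')
```

```text
at [601.1 104.7 156.6] shift [5.6 0.2 0.1] n 0.13337356682820925 zang 178.9 spin 0.1 F [-0.4 -0.5 -1.8] w 7.9 t 8.4167 tilt [-1.     0.     0.001]
```

View pics/c7.png

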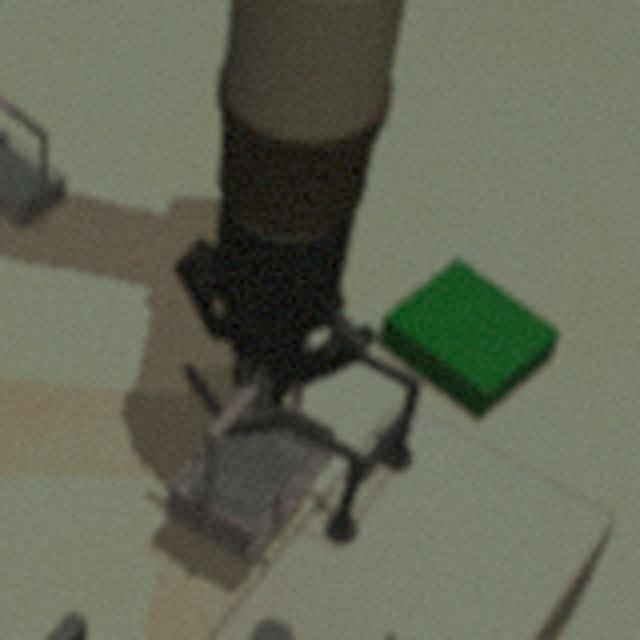

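View pics/w8.png

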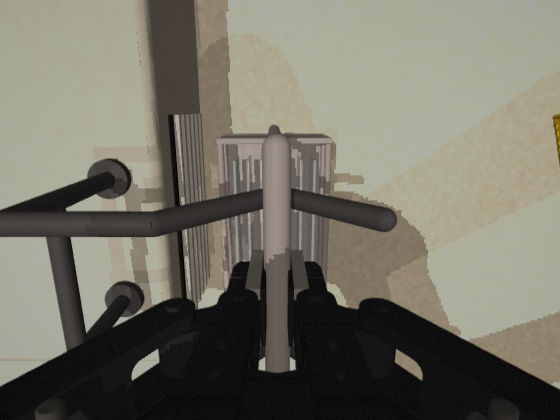

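>>> {"method": "apply_moves", "body": {"targets": "1 0 0 0 1; 2 0 0 0 1; 3 0 0 0 1; 4 0 0 0 1; 4 0 0 0 1"}}

```text
clock: 8.93
position: [601.1, 104.6, 153.0]
ee_rot: [-0.707, 0.007, 0.707, 0.007]
contact_force: [0.3, 0.8, -1.9]
gripper_width: 7.7
```

>>> {"method": "apply_moves", "body": {"targets": "1 0 0 0 1; 2 0 0 0 1; 2 0 0 0 1; 2 0 0 0 1"}}

```text
clock: 9.27
position: [601.3, 104.7, 151.1]
ee_rot: [-0.707, 0.007, 0.707, 0.007]
contact_force: [-1.3, -0.5, -2.1]
gripper_width: 7.8
```

>>> {"method": "apply_moves", "body": {"targets": "1 0 0 0 1; 1.5 0 0 0 1; 2 0 0 0 1; 2 0 0 0 1"}}

```text
clock: 9.6
position: [601.3, 104.7, 149.2]
ee_rot: [-0.707, 0.007, 0.707, 0.007]
contact_force: [-0.9, -1.2, 0.0]
gripper_width: 8.0
```

>>> {"method": "apply_moves", "body": {"targets": "0.5 0 0 0 1; 1 0 0 0 1; 1 0 0 0 1"}}

```text
clock: 9.85
position: [601.4, 104.7, 149.0]
ee_rot: [0.707, -0.007, -0.707, -0.007]
contact_force: [-1.0, 0.5, 2.9]
gripper_width: 8.0
```

Run:
```python
from h import *
snap('wrist','w9')
```

```text
(no output)
```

View pics/w9.png

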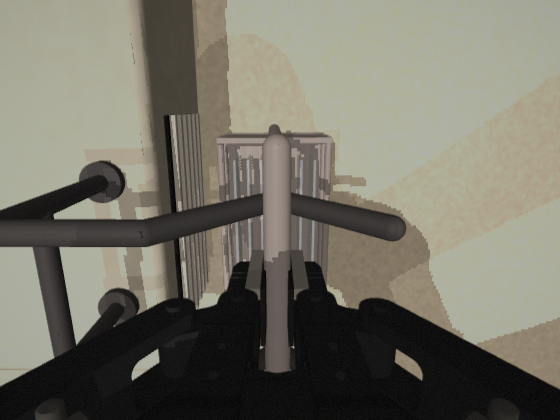

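>>> {"method": "apply_moves", "body": {"targets": "0 0 0 0 0.8; 0 0 0 0 0.6; 0 0 0 0 0.5; 0 0 0 0 0.3; 0 0 0 0 0.2; 0 0 0 0 0.1; 0 0 0 0 0; 0 0 0 0 0; 0 0 0 0 0"}}

```text
clock: 10.65
position: [601.3, 104.7, 148.2]
ee_rot: [-0.707, 0.007, 0.707, 0.007]
contact_force: [0.0, -1.1, 0.4]
gripper_width: 43.0
```

Run:
```python
from h import *
snap('wrist','w10')
```

```text
(no output)
```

View pics/w10.png

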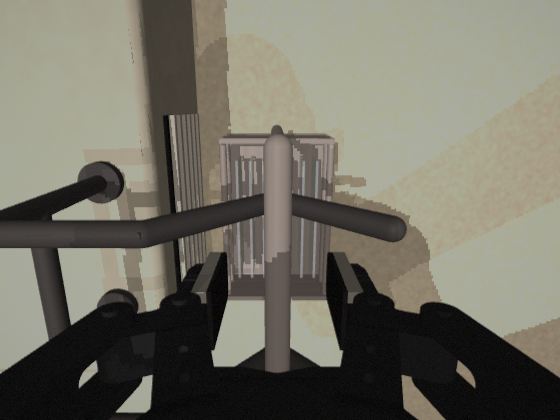

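Released; bar sits in the V. Lift straight up.

>>> {"method": "apply_moves", "body": {"targets": "-6 0 0 0 0; -15 0 0 0 0; -28 0 0 0 0; -42 0 0 0 0; -56 0 0 0 0; -70 0 0 0 0; -85 0 0 0 0; -100 0 0 0 0; -110 0 0 0 0; -110 0 0 0 0"}}

```text
clock: 11.53
position: [602.6, 105.0, 261.9]
ee_rot: [0.709, -0.006, -0.705, -0.008]
contact_force: [0.0, 0.0, 0.8]
gripper_width: 42.7
```

Run:
```python
from h import *
snap('scene','s11');snap('wrist','w11')
crop('s11',220,80,430,290,3,'c7')
p=np.load('dry.npy');c,s=np.cos(p[2]),np.sin(p[2])
g=[p[0]+c*-155-s*-102, p[1]+s*-155+c*-102];print('grip',g)
goto([g[0]-10,g[1],250],178.8)
```

```text
grip [np.float64(581.2390792719642), np.float64(-93.92366199442817)]
at [601.1 104.8 258.5] shift [  8.3 199.2  25.9] n 4.82237290241631 zang 178.8 spin 0.0 F [-0.7 -0.5 -0.2] w 42.6 t 11.6333 tilt [-1.    -0.001 -0.   ]
```

View pics/c7.png

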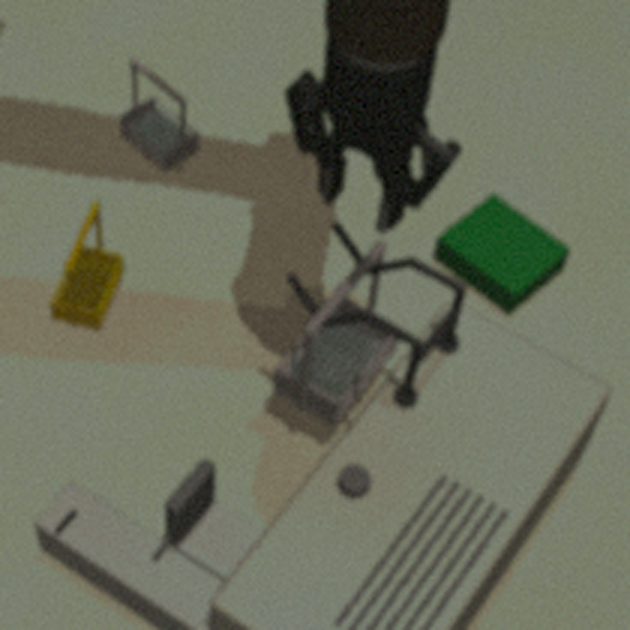

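View pics/w11.png

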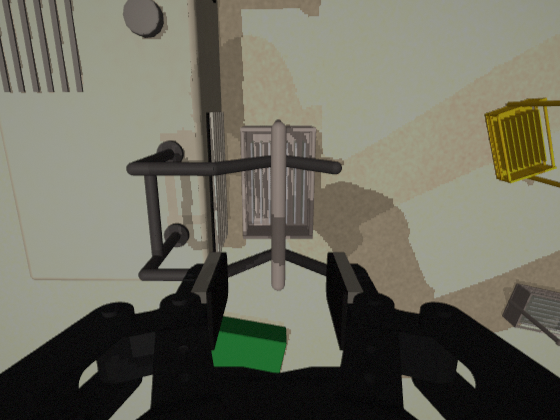

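>>> {"method": "apply_moves", "body": {"targets": "0 5 2 0 0; 0 20 4 0 0; 0 45 8 0 0; 0 75 12 0 0; 0 105 16 0 0; 0 130 19 0 0; 0 150 20 0 0; 0 160 20 0 0; 0 165 20 0 0; 0 165 20 0 0"}}

```text
clock: 12.47
position: [577.7, -61.0, 257.8]
ee_rot: [-0.707, 0.008, 0.707, 0.008]
contact_force: [0.3, 0.1, -0.6]
gripper_width: 42.5
```

>>> {"method": "apply_moves", "body": {"targets": "0 0 0 0 0; 0 0 0 0 0"}}

```text
clock: 12.63
position: [578.1, -59.1, 258.0]
ee_rot: [-0.707, 0.007, 0.707, 0.007]
contact_force: [-0.7, 0.4, 0.6]
gripper_width: 42.7
```

Run:
```python
from h import *
goto([581,-94,150],178.8)
snap('wrist','w12')
```

```text
at [578.1 -59.1 258. ] shift [108.   34.9  -3.6] n 2.723069347081271 zang 178.9 spin 0.1 F [-0.7  0.4  0.6] w 42.7 t 12.6333 tilt [-1. -0.  0.]
```

View pics/w12.png

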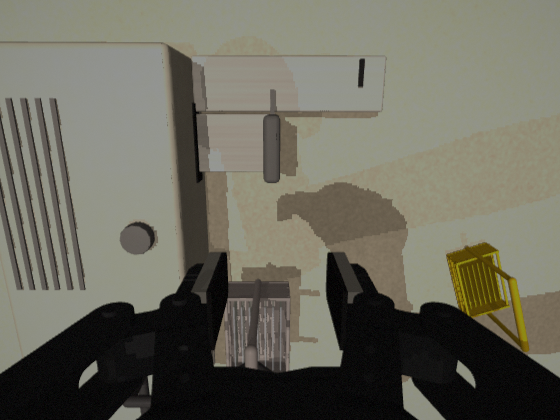

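Run:
```python
from h import *
crop('w12',185,40,395,200,4-0.2,'c9')
```

```text
(no output)
```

View pics/c9.png

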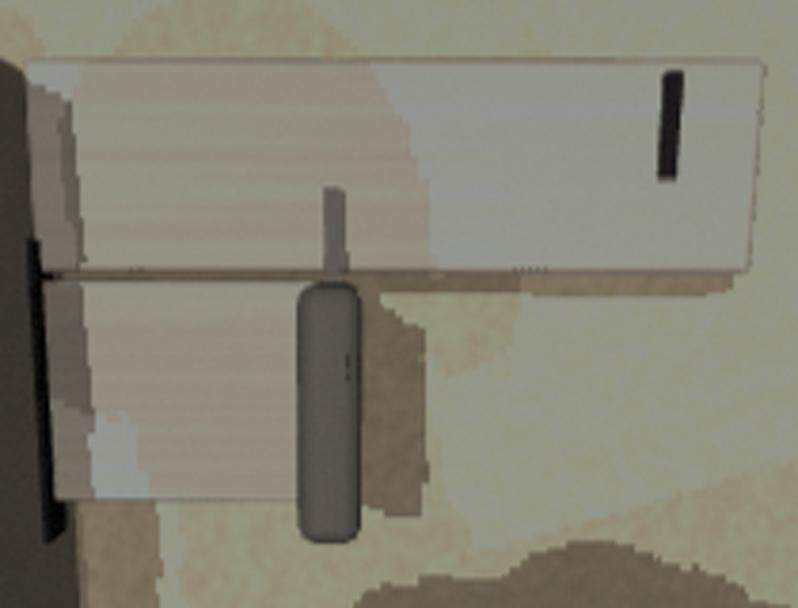

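Run:
```python
from h import *
s=3.8;C=lambda x,y,z:atz('w12',(x+.5)/s-.5+185,(y+.5)/s-.5+40,z)
a,b=C(25,60,50),C(765,62,50);c,d=C(45,271,50),C(748,269,50)
for u,v in((a,b),(c,d)):
  e=u-v;print('yaw',np.arctan2(e[1],e[0]),np.linalg.norm(e))
m1,m2=C(673,72,51),C(668,180,51);p1,p2=C(334,190,55.5),C(336,270,55.5)
print('mark',m1,m2,'ptr',p1,p2)
t1,t2=C(330,290,109),C(330,535,109);print('plate',t1,t2,(t1+t2)/2)
for y in(-.022,-.01,0.0):
  ax=np.array([np.cos(y),np.sin(y),0]);print(y,'travel',ax@(p1-(m1+m2)/2),ax@((p1+p2)/2-(m1+m2)/2))
```

```text
yaw -0.021726601449824086 178.54201671218686
yaw -0.016390774470860535 176.40643068669647
mark [ 498.59415842 -169.87359572   51.        ] [ 498.708316   -145.18630572   51.        ] ptr [ 580.84670746 -144.20079586   55.5       ] [ 580.76990382 -125.42211511   55.5       ]
plate [ 581.56135183 -121.6475944   109.        ] [582.76231936 -69.47928284 109.        ] [582.16183559 -95.56343862 109.        ]
-0.022 travel 81.88236199813264 81.63742064501942
-0.01 travel 82.05807118599714 81.92577944690203
0.0 travel 82.19547025234488 82.15706843201974
```

>>> {"method": "apply_moves", "body": {"targets": "0 10 -1 0 0; 10 25 -3 0 0; 25 36 -4.5 0 0; 42 36 -4.5 0 0; 60 36 -4.5 0 0; 78 36 -4.5 0 0; 95 36 -4.5 0 0; 105 36 -4.5 0 0; 110 36 -4.5 0 0; 110 36 -4.5 0 0"}}

```text
clock: 13.52
position: [581.4, -96.0, 147.2]
ee_rot: [-0.706, 0.007, 0.708, 0.007]
contact_force: [0.9, 0.4, 0.7]
gripper_width: 43.1
```

>>> {"method": "apply_moves", "body": {"targets": "0 0 0 0 0; 0 0 0 0 0"}}

```text
clock: 13.68
position: [582.6, -95.9, 149.4]
ee_rot: [0.708, -0.007, -0.706, -0.007]
contact_force: [1.0, 0.6, -0.0]
gripper_width: 42.5
```

Run:
```python
from h import *
goto([582,-95.5,74],178.8)
snap('wrist','w13');snap('scene','s13')
crop('s13',220,180,400,340,4,'c9')
```

```text
at [582.6 -95.9 149.4] shift [75.4 -0.4  0.8] n 1.8089018442935945 zang 178.9 spin 0.1 F [ 1.   0.6 -0. ] w 42.5 t 13.6833 tilt [-1.     0.    -0.002]
```

View pics/w13.png

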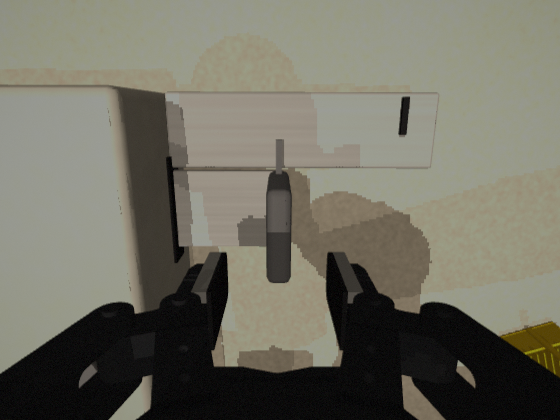

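View pics/c9.png

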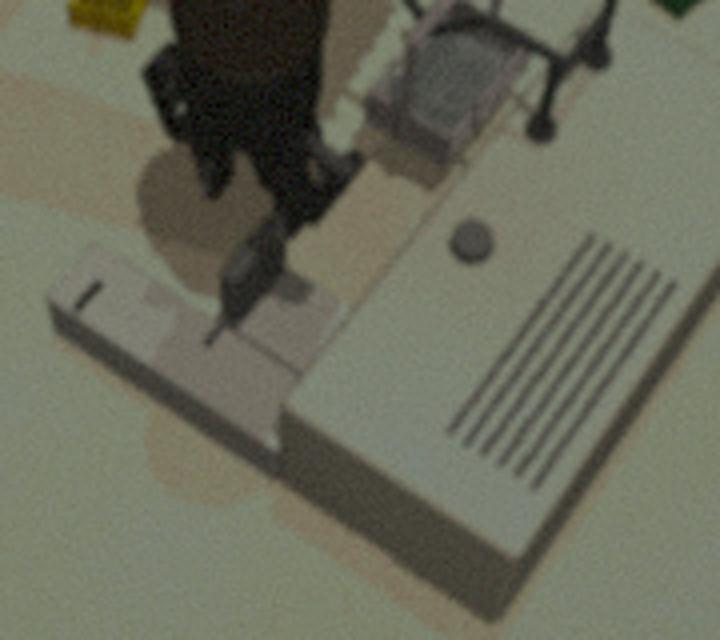

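>>> {"method": "apply_moves", "body": {"targets": "8 0 0 0 0; 20 0 0 0 0; 32 0 0 0 0; 44 0 0 0 0; 56 0 0 0 0; 66 0 0 0 0; 72 0 0 0 0; 75 0 0 0 0; 75 0 0 0 0; 75 0 0 0 0"}}

```text
clock: 14.62
position: [582.1, -96.0, 73.5]
ee_rot: [0.707, -0.007, -0.707, -0.007]
contact_force: [0.7, -0.6, -0.3]
gripper_width: 42.9
```

>>> {"method": "apply_moves", "body": {"targets": "0 0 0 0 0.3; 0 0 0 0 0.6; 0 0 0 0 1; 0 0 0 0 1; 0 0 0 0 1; 0 0 0 0 1; 0 0 0 0 1; 0 0 0 0 1"}}

```text
clock: 15.28
position: [581.9, -96.0, 74.0]
ee_rot: [0.707, -0.007, -0.707, -0.007]
contact_force: [-2.9, 0.8, 4.8]
gripper_width: 13.5
```

Run:
```python
from h import *
goto([582,-95.5,74],178.8)
snap('wrist','w14')
```

```text
at [581.9 -96.   74. ] shift [ 0.  -0.5 -0.1] n 0.011607815060278661 zang 178.9 spin 0.1 F [-2.9  0.8  4.8] w 13.5 t 15.2833 tilt [-1.     0.    -0.001]
```

View pics/w14.png

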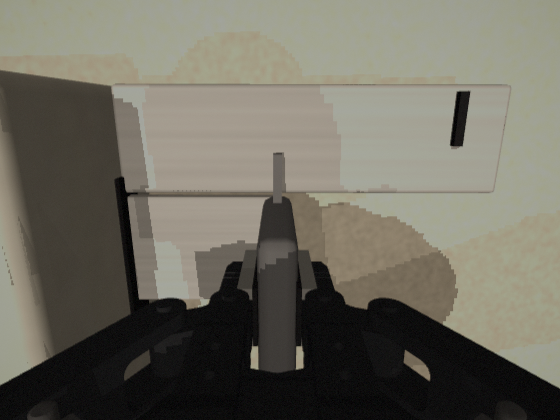

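>>> {"method": "apply_moves", "body": {"targets": "0 0 4 0 1; 0 0 10 0 1; 0 0 18 0 1; 0 0 27 0 1; 0 0 36 0 1; 0 0 45 0 1; 0 0 54 0 1; 0 0 63 0 1; 0 0 71 0 1; 0 0 76 0 1"}}

```text
clock: 16.17
position: [506.1, -94.3, 74.0]
ee_rot: [0.708, -0.007, -0.706, -0.007]
contact_force: [5.0, 0.2, 3.8]
gripper_width: 13.4
```

>>> {"method": "apply_moves", "body": {"targets": "0 0 0 0 1; 0 0 0 0 1; 0 0 0 0 1"}}

```text
clock: 16.42
position: [506.8, -94.3, 74.0]
ee_rot: [0.708, -0.007, -0.706, -0.007]
contact_force: [4.8, 0.1, 5.6]
gripper_width: 13.2
```

Run:
```python
from h import *
goto([500,-95.5,74],178.8)
snap('wrist','w15');snap('top','t15');snap('scene','s15')
crop('w15',180,60,420,240,3.3,'c9')
```

```text
at [506.8 -94.3  74. ] shift [-0.   1.3  6.8] n 0.16580744208346818 zang 178.9 spin 0.1 F [4.8 0.1 5.6] w 13.2 t 16.4167 tilt [-1.    -0.    -0.003]
```

View pics/c9.png

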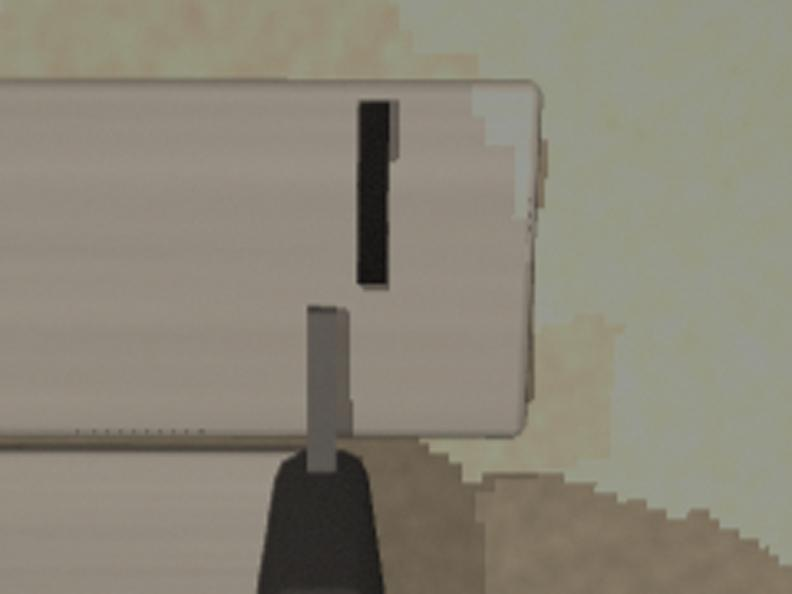

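View pics/s15.png

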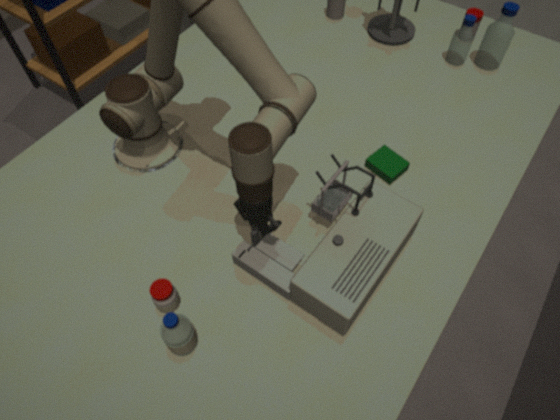

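```bash
cat > m.py <<'E'
from h import *
def meas(f,x0,y0,s,px,py,m1,m2):
    C=lambda x,y,z:atz(f,(x+.5)/s-.5+x0,(y+.5)/s-.5+y0,z)
    y=-.02;ax=np.array([np.cos(y),np.sin(y),0])
    for zp,zm in((56,51),(56,52),(54,50)):print((C(px,py,zp)-(C(*m1,zm)+C(*m2,zm))/2)@ax)
E
python3 -c "
from m import *
meas('w15',180,60,3.3,321.5,320,(374,105),(372.5,280))
goto([0,0,0])"
```

```text
7.081637039283668
7.041589093781309
7.127061766051601
at [507.  -94.3  74. ] shift [ 72.3 -84.4 509. ] n 12.493290388051246 zang 178.9 spin None F [5.3 0.8 5.4] w 13.2 t 16.5667 tilt [-1.    -0.    -0.003]
```

>>> {"method": "apply_moves", "body": {"targets": "0 0 2 0 1; 0 0 4 0 1; 0 0 6 0 1; 0 0 7 0 1; 0 0 7 0 1; 0 0 7 0 1"}}

```text
clock: 17.07
position: [500.1, -94.2, 74.0]
ee_rot: [0.708, -0.007, -0.706, -0.007]
contact_force: [6.2, 0.8, 5.8]
gripper_width: 13.2
```

Run:
```python
from h import *
goto([500,-95.5,74],178.8)
snap('wrist','w16')
crop('w16',220,70,340,220,5,'c9')
```

```text
at [500.1 -94.2  74. ] shift [-0.   1.3  0.1] n 0.0324811518128118 zang 178.9 spin 0.1 F [6.2 0.8 5.8] w 13.2 t 17.0667 tilt [-1.    -0.    -0.004]
```

View pics/c9.png

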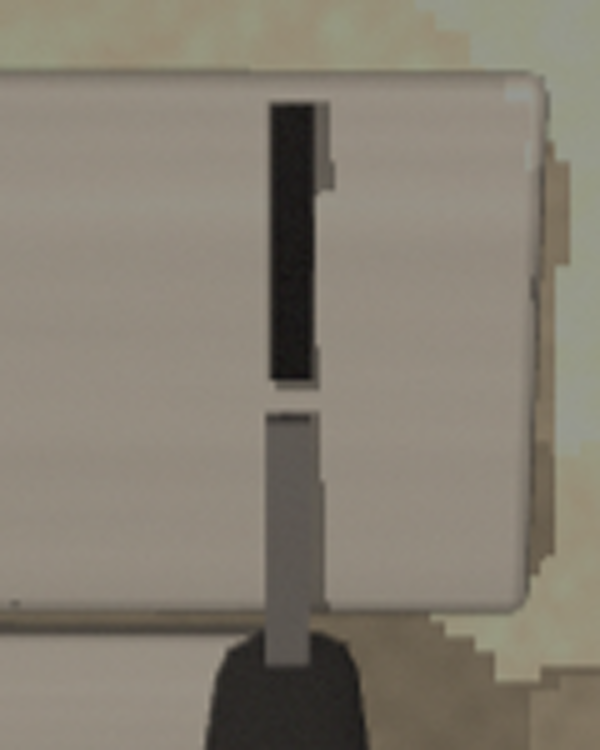

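>>> {"method": "apply_moves", "body": {"targets": "0 0 0.3 0 1; 0 0 0.3 0 1; 0 0 0.3 0 1; 0 0 0.3 0 1; 0 0 0.3 0 1; 0 0 0.3 0 1"}}

```text
clock: 17.62
position: [500.0, -94.2, 74.0]
ee_rot: [0.708, -0.007, -0.706, -0.007]
contact_force: [5.5, 0.4, 4.1]
gripper_width: 13.3
```

Run:
```python
from m import *
goto([500,-95.5,74],178.8)
snap('wrist','w17');snap('scene','s17');snap('top','t17')
a=np.array(cam('w17')[2]); 
c=cv2.resize(a[70:220,220:340],None,fx=3,fy=3,interpolation=cv2.INTER_CUBIC)
b=cv2.resize(cam('s17')[2][140:290,220:390],None,fx=3,fy=3,interpolation=cv2.INTER_CUBIC)
cv2.imwrite('pics/c10.png',cv2.cvtColor(cv2.hconcat([c[:450],b[:450]]),cv2.COLOR_RGB2BGR)[:, :800])
```

```text
at [500.  -94.2  74. ] shift [-0.   1.3 -0. ] n 0.032125009675778284 zang 178.9 spin 0.1 F [5.5 0.4 4.1] w 13.3 t 17.6167 tilt [-1.    -0.    -0.004]
```

View pics/c10.png

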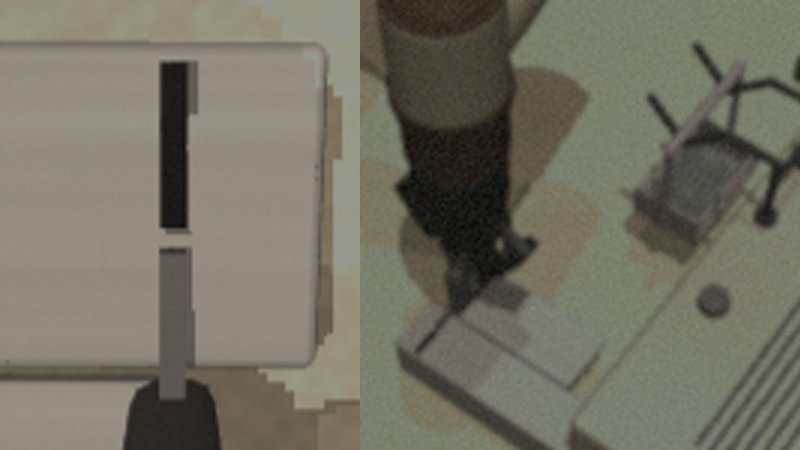

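View pics/t17.png

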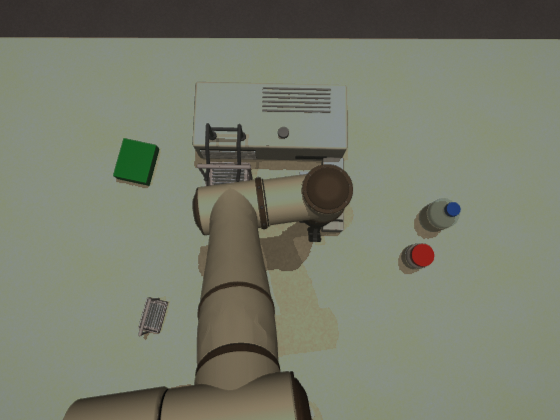

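```bash
python3 -c "
from h import *
print(job.job_done())"
```

```text
the job is handed in; nothing more can be done
None
```

I hung the larger grey basket by its bar on the twin hook and let go of it while the shutter was still shut. I then pulled the shutter out about 82 mm and handed the job in at 17.6 s, with the gripper still holding it.

Last checks:
- **Shutter:** in the wrist view the pointer and the mark are in one line, within about 0.2 mm. The gripper is closed on the plate (13.3 mm opening) and feels about 5.5 N of spring pull.
- **Basket:** in the scene view it hangs upright, with its bar seated in both prongs.
- **Other objects:** the bottle, the jar and the slide box are where they stood at the start.
- **Force:** the highest I read was about 9 N, at the wrist.

Two readings differed slightly from the sizes given, and nothing failed as a result. The gripper showed about 8 mm on the 10 mm bar. The bar settled on the hook 2 to 3 mm lower than my calculation.

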